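# Open the push-and-turn bottle at the stamping bench

### The job

Open the amber bottle of blackening solution that stands in the wooden block: push its safety cap down against the spring and, keeping it pressed, turn it anticlockwise past the catch, then lift it off. Put the cap down gently, open side down, flat in the white enamel tray. Press firmly but do not force the cap or the bottle, leave the bottle standing upright in its block and leave everything else on the bench where it is.

Things in the scene. Friction and masses are not known exactly. Their poses are not given: they have to be found in the camera images.
- cap: White ribbed push-and-turn safety cap on the bottle: cylinder 50 mm across, 26 mm high, 47 g, loose. Origin: centre of its lower, open edge; z up out of the closed top. Latched at the start by three inner lugs hooked under three neck lugs, its x axis within 2 degrees of the bottle's. Latched it turns only a few degrees and cannot be lifted. About 1 mm of side play.
- cap_grip (a point): On the cap's axis 20 mm above its lower edge: where to grip across the ribbed side. Solid from 14 to 26 mm above the lower edge. A spring disc inside lifts the cap: 6 N latched, 1.8 N more per mm pressed. The catch clears 3.5 mm down (12 to 13 N); at 4.5 mm (14 N) the cap sits hard on the rim and force climbs steeply: over 30 N between cap and bottle is forcing it.
- cap_top (a point): Centre of the cap's closed top, 26 mm above the lower edge. Pressed down, the cap turns anticlockwise (from above), taking up to 0.3 N m: from 46 to 76 degrees past the start (best 61) the lugs stand in the gaps and it lifts straight off, its spring raising it 3 mm above the latched height. At about 80 degrees it meets a stop. Let up before 46 degrees, it catches again.
- bottle: Amber square bottle, 64 x 64 mm, body 68 mm high, shoulder rising to 74 mm, rim 91.5 mm above the base, 0.13 to 0.6 kg, loose in the block's well with 1 mm of side play; by its fill it sinks more or less into the cushion, so it gives 0 to 7 mm when pressed. Origin: centre of its base; z up. The latched cap's lower edge is 82 mm above the base, so 14 mm above the body's flat top; fingertips must stay above that.
- neck_rim (a point): Centre of the bottle's mouth rim, 91.5 mm above its base, hidden in the cap at the start. Neck 30 mm across, 41 mm across its three lugs, which reach from 78 to 90 mm above the base. Lift the cap 20 mm straight up to be clear of them.
- stand: Wooden bottle block fixed to the bench, 120 x 120 mm, 40 mm high, with a square well 66 x 66 mm in which the bottle stands, its base 26 to 36 mm below the block's top, on a springy rubber cushion (0.7 N/mm until packed solid; how high it lies and where it packs differ each time). Origin: centre of its underside, on the bench; z up.
- tray: White enamel tray fixed to the bench, 150 x 150 mm outside, 14 mm high, walls and floor 4 mm thick, empty. Origin: centre of its underside; its inner floor is 4 mm above the bench.
- bench_block: steel bench block 64 x 64 mm on a black rubber pad 100 x 100 mm, 32 mm high over all, loose. To be left alone. Origin: centre of its underside.
- punch_box: green plastic box of letter punches, 62 x 82 mm, 56 mm high to the punch ends, loose. To be left alone. Origin: centre of its underside.
- punch_lid: lid of that box lying open side up, green plastic, 66 x 86 mm, 30 mm high, loose. To be left alone. Origin: centre of its underside.
- ring_stand: small black display foot 42 mm across carrying an upright ring, 44 mm high, loose. To be left alone. Origin: centre of its underside.
- hammer: wooden-handled hammer lying down, 260 mm long, loose. To be left alone. Origin: centre of its underside.
- mallet: wooden mallet lying down, head 52 mm thick and 85 mm long, loose. To be left alone. Origin: centre of its underside.
- punch_a: single steel letter punch lying down, 8 x 8 x 64 mm, loose. To be left alone. Origin: centre of its underside.
- punch_b: another such punch. To be left alone. Origin: centre of its underside.
Mind the look-alikes: they are no part of the job. Several things have the shape of the cap; the one meant has the colours described above.

How it is judged:
By the outcome, as a careful person would: the job done as asked, in the order asked, and still so for the second after the job is handed in, with the robot touching nothing.
It also fails if it takes over 64 s, if anything falls off the work surface, if the arm or the gripper's body presses on something with over 40 N, if the wrist force passes 120 N, or if a joint passes its speed limit or range.

### The arm

A 6-joint arm with a two-finger parallel gripper is mounted at the origin on the work surface. World frame = base frame: x ahead of the robot, y to its left, z up, the work surface at z = 0. Lengths are in m, angles in rad, forces in N, time in s.
With the tool pointing down it reaches from about 0.4 to 0.825 m from the base axis. Payload 7 kg.
Tool frame: the origin (TCP) lies at the very end of the fingers, on their centre line; the grasp point (between the pads) lies 19 mm behind it; z points along the fingers, y is the line along which they close (so a half turn about z gives the same grasp; the last joint's range is limited). The gripper opens to 88 mm and grips with 3 to 60 N. Pads are 19 mm wide; open, the fingers measure 130 mm over their backs; the gripper's body (78 mm by 193 mm) begins 47 mm behind the grasp point.
Start: joints at [-0.84, 0.359, 0.012, 0, -1.224, -0.288], TCP at [0.289, -0.61, 0.227] pointing down, gripper open.
Joint ranges: [-3.07, 3.07], [-1.43, 2.12], [-1.02, 1.25], [-3.03, 1.67], [-3.05, -0], [-3.03, 3.03]. Speed limits (rad/s): [2.39, 2.39, 3.01, 3.14, 3.14, 3.14].

### API

Orientations are given as [roll, pitch, yaw] about the fixed x, y, z axes, in that order (R = Rz(yaw) Ry(pitch) Rx(roll)).
In Python, from station import arm gives the robot as it stands. The module is installed in compiled form; this text tells all that it offers.
- The arm moves only by the shell command python3 -m crank 'ROWS' [FORCE]. ROWS is JSON, a list of rows, each an object of numbers: "dx", "dy", "dz": the shift along the world's x, y, z in m; "twist": the turn about the world's z in degrees; "grip": the opening, from -1 (shut) to 1 (fully open). A call has exactly 5 rows; each row is the pose to reach, as a shift and turn from the pose commanded when the call began; what a row does not reach only later rows make up. A row lasts 1/12 s, in which the tool goes at most 41.7 mm and 7.16 degrees, less where a joint would pass 70% of its speed; a pose out of reach is approached as far as the arm can. A call with a gripper value outside its range is refused whole. The fingers move at their own pace and stop on an object; FORCE is the grip in N (left out, the last holds). Time passes only in rows, so rows that repeat a pose let the fingers close, or fill a call up. It gives the time, the measured TCP pose, the force, the opening and the grip force at its end, in the units of the state.
- arm.get_state(): the state, without advancing time (a new reading comes with each control period).
- arm.grab_frame(name): name is "scene" or "top" or "wrist"; returns the picture (384x512x3 uint8, red, green, blue); there is no depth.
- arm.get_calibration(name): a dict with "fx", "fy", "cx", "cy" (pixels), "k1" (the pictures are not rectified: a ray, as slopes to the right and down, at radius r is drawn at 1 + k1 r^2 times it, then the intrinsics apply), "cam_to_world" (4x4, takes a point from camera to world coordinates); the wrist camera has in their place "tool_from_camera" (4x4, takes a point from camera to tool coordinates, whose origin is the TCP and whose axes are the flange's). Camera axes: x right, y down, z forward; pixel columns grow to the right and rows downward; lengths in m; the calibration is good to about 2 mm. A picture is of the moment at which its call begins: read the wrist's pose just before it. get_calibration takes no time and is no camera call.
- arm.job_done(): hands the job in; it is judged then, once.
The state is a dict: "t": time; "q": joint angles; "qd": joint speeds; "joint_efforts": joint torques, N m; "eef_pos": TCP position; "ee_rot": TCP orientation; "force": force on the tool from outside, world axes, zero at the start; "moment": the same for the moment, N m; "width": finger opening in m; "gripper_force": force on a finger pad.
Only numpy, scipy, OpenCV 4.12 (cv2) and the standard library are available. Lean on these libraries where they do the work, as an engineer would, in place of code of your own. Each camera call takes 0.05 s, during which the arm holds its last target. There are 200 camera calls.

## Working session

There is one attempt and no reset: what is moved stays moved. The work goes in short steps, Python scripts to look and compute and a shell command to move; the robot and the scene stay as the last step left them, time stands still between calls to the robot, and variables do not carry over. Pictures are saved under pics/ and viewed, at most 10 in all, crops included, and the job is handed in when it is done.

```bash
mkdir -p pics; cat > h.py <<'E'
import numpy as np, cv2
from station import arm
from scipy.spatial.transform import Rotation as R
def snap(name,fn):
    im=arm.grab_frame(name); cv2.imwrite('pics/'+fn,cv2.cvtColor(im,cv2.COLOR_RGB2BGR)); return im
def pose(name):
    c=arm.get_calibration(name)
    if 'cam_to_world' in c: return c,np.array(c['cam_to_world'])
    s=arm.get_state(); T=np.eye(4); T[:3,:3]=R.from_euler('xyz',s['ee_rot']).as_matrix(); T[:3,3]=s['eef_pos']
    return c,T@np.array(c['tool_from_camera'])
def ray(name,u,v):
    c,T=pose(name); d=np.array([[c['fx'],0,c['cx']],[0,c['fy'],c['cy']],[0,0,1.]])
    p=cv2.undistortPoints(np.array([[[u,v]]],float),d,np.array([c['k1'],0,0,0.]))[0,0]
    return T[:3,3],T[:3,:3]@np.array([p[0],p[1],1])
def atz(name,u,v,z):
    o,d=ray(name,u,v); return o+d*(z-o[2])/d[2]
def proj(name,P):
    c,T=pose(name); p=np.linalg.inv(T)@np.append(P,1); x=p[:2]/p[2]; x=x*(1+c['k1']*(x@x))
    return c['fx']*x[0]+c['cx'],c['fy']*x[1]+c['cy']
E
python3 - <<'E'
from h import *
s=arm.get_state();print(s)
a=snap('scene','s0.png');b=snap('top','t0.png')
for n in('scene','top'):print(np.round(pose(n)[1],3).tolist())
E
```

```text
{'t': 0.0, 'q': array([-8.39927327e-01,  3.59413661e-01,  1.10368734e-02, -3.15678039e-04,
       -1.22407488e+00, -2.88110023e-01]), 'qd': array([-0.00143532,  0.00068603, -0.00162919, -0.00022037, -0.00225888,
       -0.00082844]), 'joint_efforts': array([ 8.72300570e-04, -5.82718885e+01,  2.93068010e+01,  6.99769601e+00,
        6.82326776e-03, -1.58555595e-04]), 'eef_pos': array([ 0.28895502, -0.60948581,  0.225602  ]), 'ee_rot': array([ 3.13992122e+00, -1.85868091e-04, -2.69894104e+00]), 'force': array([0.183871  , 0.55285137, 0.27984   ]), 'moment': array([ 0.01929207, -0.03546939, -0.01856839]), 'gripper_force': 0.0, 'width': 0.08769577560292229}
[[0.092, 0.57, -0.816, 1.551], [0.996, -0.061, 0.07, -0.075], [-0.01, -0.819, -0.573, 0.819], [0.0, 0.0, 0.0, 1.0]]
[[-0.023, -0.992, 0.121, 0.426], [-1.0, 0.024, 0.011, -0.005], [-0.014, -0.121, -0.993, 1.283], [0.0, 0.0, 0.0, 1.0]]
```

View pics/s0.png

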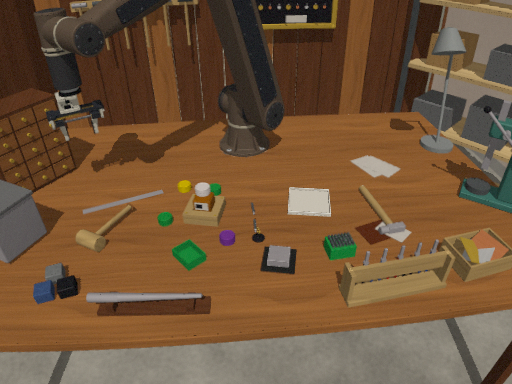

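View pics/t0.png

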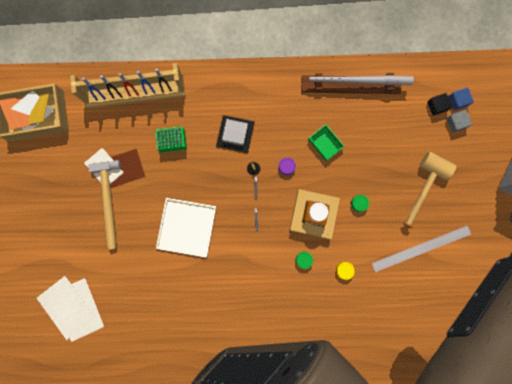

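```bash
python3 - <<'E'
from h import *
a=cv2.imread('pics/s0.png');b=cv2.imread('pics/t0.png')
A=cv2.resize(a[160:240,150:250],None,fx=5,fy=5,interpolation=cv2.INTER_CUBIC)[:, :]
B=cv2.resize(b[180:245,280:350],None,fx=5,fy=5,interpolation=cv2.INTER_CUBIC)
C=np.zeros((400,800,3),np.uint8);C[:400,:450]=A[:400,:450];C[:325,450:800]=B[:325,:350];cv2.imwrite('pics/c0.png',C)
for n,im,(x0,x1,y0,y1) in(('scene',a,(190,215,178,200)),('top',b,(305,335,198,225))):
    h=cv2.cvtColor(im,cv2.COLOR_BGR2HSV)[y0:y1,x0:x1]; m=((h[...,1]<60)&(h[...,2]>130)).astype(np.uint8)
    k,l,st,ce=cv2.connectedComponentsWithStats(m);i=1+st[1:,4].argmax();print(n,st[i]+[x0,y0,0,0,0],ce[i]+[x0,y0])
E
```

```text
scene [195 183  15  14 177] [201.98870056 189.11299435]
top [309 203  19  18 274] [318.05109489 211.59854015]
```

View pics/c0.png

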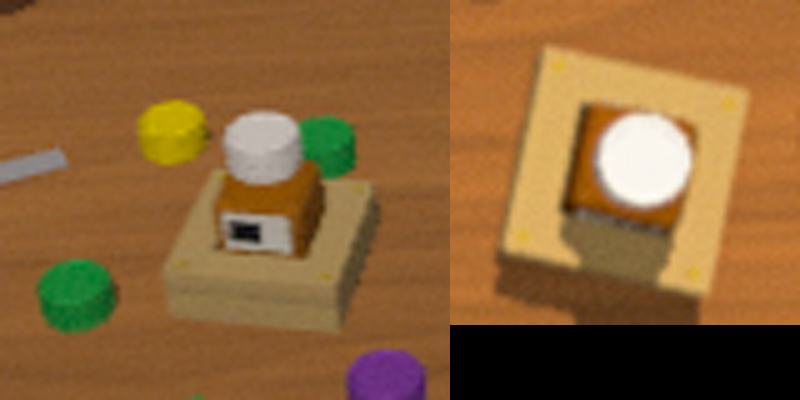

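The white cap on the amber bottle, top (318.6, 211.6) and scene (202.6, 185.6), is the target. The look-alikes in the top view are green (360,203) and (304,261), yellow (346,271) and purple (287,166). All of them lie loose on the bench, and none is white. The close crop confirms the choice.

```bash
python3 - <<'E'
from h import *
o1,d1=ray('top',318.6,211.6);o2,d2=ray('scene',202.6,185.6)
A=np.stack([d1,-d2],1);t=np.linalg.lstsq(A,o2-o1,rcond=None)[0];print('tri',o1+t[0]*d1,o2+t[1]*d2)
print('cap',atz('top',318.6,211.6,.117))
c=[atz('top',280+(x-450)/5,180+y/5,.04)[:2] for x,y in((545,48),(748,92),(710,296),(500,250))];c=np.array(c);print('stand',c.mean(0));
e=np.diff(np.vstack([c,c[:1]]),axis=0);print(np.degrees(np.arctan2(e[:,1],e[:,0])),np.hypot(*e.T))
c=np.array([atz('top',x,y,.014)[:2] for x,y in((167,198),(216,206),(208,258),(157,249))]);print('tray',c,c.mean(0))
for n,p in dict(g1=(360,203),g2=(304,261),y=(346,271),p=(287,166),ring=(254,169),lid=(325,143)).items():print(n,atz('top',*p,.02))
s=arm.get_state();print(s['eef_pos'],np.degrees(s['ee_rot']))
E
```

```text
tri [ 0.50690127 -0.17171145  0.11955052] [ 0.50692932 -0.16783582  0.11899672]
cap [ 0.50707924 -0.17207719  0.117     ]
stand [ 0.50529699 -0.17283629]
[-103.79925968  166.83454843   76.34562234  -14.5027897 ] [0.1191116  0.11930475 0.12190042 0.11961471]
tray [[0.56527982 0.25884583]
 [0.53799952 0.11420689]
 [0.38707498 0.13936816]
 [0.41654778 0.28775541]] [0.47672553 0.20004407]
g1 [ 0.53615453 -0.30736224  0.02      ]
g2 [ 0.37252403 -0.13801275  0.02      ]
y [ 0.34181499 -0.25683577  0.02      ]
p [ 0.65119981 -0.09837302  0.02      ]
ring [ 6.44692998e-01 -4.68195907e-04  2.00000000e-02]
lid [ 0.71760903 -0.21340872  0.02      ]
[ 0.28900738 -0.60950738  0.22569061] [ 1.79912148e+02 -9.24410555e-03 -1.54634071e+02]
```

```bash
python3 -m crank '[{"dx":0.018,"dy":0.036},{"dx":0.036,"dy":0.072},{"dx":0.054,"dy":0.108},{"dx":0.072,"dy":0.144},{"dx":0.09,"dy":0.18}]' 
python3 -m crank '[{"dx":0.018,"dy":0.036},{"dx":0.036,"dy":0.072},{"dx":0.054,"dy":0.108},{"dx":0.072,"dy":0.144},{"dx":0.09,"dy":0.18}]' 
python3 -m crank '[{"dx":0.018,"dy":0.036},{"dx":0.036,"dy":0.072},{"dx":0.037,"dy":0.077},{"dx":0.037,"dy":0.077},{"dx":0.037,"dy":0.077}]' 
python3 - <<'E'
from h import *
s=arm.get_state();print(s['eef_pos'],np.degrees(s['ee_rot']),s['q'],s['force'])
im=snap('wrist','w0.png');print(np.round(arm.get_calibration('wrist')['tool_from_camera'],3).tolist())
for z in(.112,.117,.122):print(proj('wrist',[.507,-.172,z]))
E
```

```text
[ 0.28900738 -0.60950738  0.22569061] [ 1.79912148e+02 -9.24410555e-03 -1.54634071e+02] [-8.39880083e-01  3.59346542e-01  1.11337697e-02 -2.98903213e-04
 -1.22409950e+00 -2.88095611e-01] [-0.23684466 -1.25491561 -0.27598146]
[[-0.0, -0.96, -0.281, 0.076], [1.0, -0.0, 0.0, -0.0], [-0.0, -0.281, 0.96, -0.158], [0.0, 0.0, 0.0, 1.0]]
(np.float64(478.5159521590987), np.float64(466.34300090017257))
(np.float64(480.35884589057827), np.float64(469.6200395485205))
(np.float64(482.2088427884271), np.float64(472.92270907249053))invalid input at $[0]: expected keys dx, dy, dz, twist, grip
invalid input at $[0]: expected keys dx, dy, dz, twist, grip
invalid input at $[0]: expected keys dx, dy, dz, twist, grip
```

View pics/w0.png

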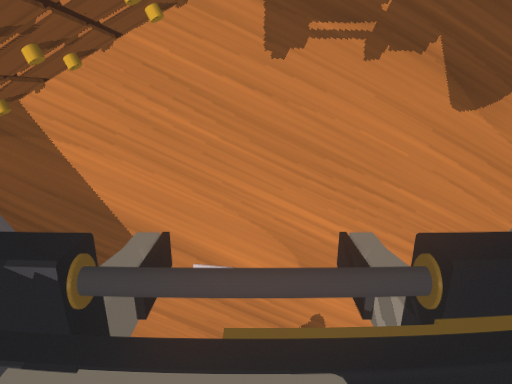

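The move was refused because every row needs all five keys. The picture shows bare bench at the start pose, with the fingers at about u=150 and u=360. I'll resend with full rows.

```bash

python3 -m crank '[{"dx":0.018,"dy":0.036,"dz":0,"twist":0,"grip":1},{"dx":0.036,"dy":0.072,"dz":0,"twist":0,"grip":1},{"dx":0.054,"dy":0.108,"dz":0,"twist":0,"grip":1},{"dx":0.072,"dy":0.144,"dz":0,"twist":0,"grip":1},{"dx":0.09,"dy":0.18,"dz":0,"twist":0,"grip":1}]'
python3 -m crank '[{"dx":0.018,"dy":0.036,"dz":0,"twist":0,"grip":1},{"dx":0.036,"dy":0.072,"dz":0,"twist":0,"grip":1},{"dx":0.054,"dy":0.108,"dz":0,"twist":0,"grip":1},{"dx":0.072,"dy":0.144,"dz":0,"twist":0,"grip":1},{"dx":0.09,"dy":0.18,"dz":0,"twist":0,"grip":1}]'
python3 -m crank '[{"dx":0.018,"dy":0.036,"dz":0,"twist":0,"grip":1},{"dx":0.037,"dy":0.077,"dz":0,"twist":0,"grip":1},{"dx":0.037,"dy":0.077,"dz":-0.03,"twist":0,"grip":1},{"dx":0.037,"dy":0.077,"dz":-0.05,"twist":0,"grip":1},{"dx":0.037,"dy":0.077,"dz":-0.05,"twist":0,"grip":1}]'
python3 - <<'E'
from h import *
s=arm.get_state();print(s['eef_pos'],np.degrees(s['ee_rot']),s['q'],s['force'])
im=snap('wrist','w1.png')
print('tcp',proj('wrist',s['eef_pos']))
for z in(.112,.117,.122):print(proj('wrist',[.507,-.172,z]))
E
```

```text
t: 0.57
eef_pos: [0.3794, -0.4282, 0.2263]
ee_rot: [3.141, -0.0, -2.699]
force: [0.8, -0.1, 0.5]
width: 0.0874
gripper_force: 0.0
t: 0.98
eef_pos: [0.4695, -0.2479, 0.2266]
ee_rot: [-3.142, 0.0, -2.699]
force: [1.2, 0.5, -0.1]
width: 0.0876
gripper_force: 0.0
t: 1.4
eef_pos: [0.5039, -0.1714, 0.1725]
ee_rot: [3.138, -0.005, -2.698]
force: [-0.8, -0.5, -0.3]
width: 0.0875
gripper_force: 0.0
[ 0.50386678 -0.17135419  0.17252322] [ 179.77198155   -0.31471198 -154.55824027] [ 0.03973212  0.17221753 -0.37359062 -0.00174574 -1.03160427 -1.16559561] [-0.81982561 -0.52048308 -0.27478977]
tcp (np.float64(256.58764604123223), np.float64(247.1772303507766))
(np.float64(253.02179254254946), np.float64(213.7515208450837))
(np.float64(253.0174380743), np.float64(216.1547303569134))
(np.float64(253.01290772488116), np.float64(218.66017872631693))
```

View pics/w1.png

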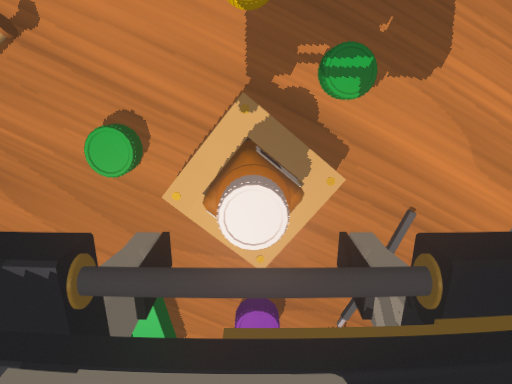

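The cap top shows as a circle centred near (253, 214), which agrees with the estimate from the fixed cameras. The loose look-alikes are well clear: green (113,150) and (347,70), purple (257,318). I'll fit the circle once for the fine position.

```bash
python3 - <<'E'
from h import *
im=cv2.imread('pics/w1.png');h=cv2.cvtColor(im,cv2.COLOR_BGR2HSV)
m=((h[...,1]<40)&(h[...,2]>200)).astype(np.uint8);m[:170]=0;m[262:]=0;m[:,:200]=0;m[:,310:]=0
k,l,st,ce=cv2.connectedComponentsWithStats(m);i=1+st[1:,4].argmax();print(st[i],ce[i])
cn=max(cv2.findContours((l==i).astype(np.uint8),cv2.RETR_EXTERNAL,cv2.CHAIN_APPROX_NONE)[0],key=cv2.contourArea)
el=cv2.fitEllipse(cv2.convexHull(cn));print(el)
for z in(.112,.117,.122):
    p=atz('wrist',*el[0],z);q=[atz('wrist',el[0][0]+s*max(el[1])/2,el[0][1],z) for s in(-1,1)];print(p,np.linalg.norm(q[1]-q[0]))
E
```

```text
[ 218  185   71   65 3451] [252.73659809 216.55201391]
((252.59133911132812, 216.94700622558594), (64.48036193847656, 69.59127807617188), 91.7883529663086)
[ 0.50929752 -0.17124876  0.112     ] 0.04935381179180263
[ 0.50765267 -0.17201725  0.117     ] 0.04823823444909061
[ 0.50600782 -0.17278574  0.122     ] 0.047122657106378536
```

```bash

python3 -m crank '[{"dx":0.001,"dy":0.001,"dz":-0.02,"twist":0,"grip":1},{"dx":0.001,"dy":0.001,"dz":-0.04,"twist":0,"grip":1},{"dx":0.001,"dy":0.001,"dz":-0.05,"twist":0,"grip":1},{"dx":0.001,"dy":0.001,"dz":-0.05,"twist":0,"grip":1},{"dx":0.001,"dy":0.001,"dz":-0.05,"twist":0,"grip":1}]'
python3 - <<'E'
from h import *
im=snap('wrist','w2.png');s=arm.get_state();print(s['eef_pos'],np.degrees(s['ee_rot']))
h=cv2.cvtColor(im[...,::-1],cv2.COLOR_BGR2HSV)
m=((h[...,1]<40)&(h[...,2]>200)).astype(np.uint8);m[:170]=0;m[:,:190]=0;m[:,320:]=0;m[300:]=0
k,l,st,ce=cv2.connectedComponentsWithStats(m);i=1+st[1:,4].argmax();print(st[i],ce[i])
for z in(.112,.117,.122):print(proj('wrist',[.507,-.172,z]))
E
```

```text
t: 1.87
eef_pos: [0.5074, -0.1725, 0.1274]
ee_rot: [-3.141, -0.0, -2.699]
force: [0.6, 0.0, 1.8]
width: 0.0877
gripper_force: 0.0
[ 0.5079407  -0.17246165  0.12789678] [-1.79940156e+02  5.70020086e-02 -1.54644331e+02]
[ 213  208   88   60 4350] [257.67770115 239.04091954]
(np.float64(255.56731920832794), np.float64(236.38823958752334))
(np.float64(255.59988938531083), np.float64(240.0163986541278))
(np.float64(255.63415657869436), np.float64(243.83641115180143))
```

View pics/w2.png

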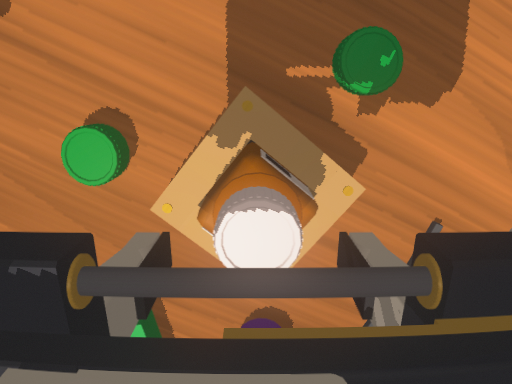

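```bash

python3 -m crank '[{"dx":-0.0005,"dy":0.001,"dz":-0.015,"twist":0,"grip":1},{"dx":-0.0005,"dy":0.001,"dz":-0.025,"twist":0,"grip":1},{"dx":-0.0005,"dy":0.001,"dz":-0.033,"twist":0,"grip":1},{"dx":-0.0005,"dy":0.001,"dz":-0.033,"twist":0,"grip":1},{"dx":-0.0005,"dy":0.001,"dz":-0.033,"twist":0,"grip":1}]'
python3 - <<'E'
from h import *
im=snap('wrist','w3.png');im2=snap('scene','s3.png');s=arm.get_state();print(s['eef_pos'],s['force'])
h=cv2.cvtColor(im[...,::-1],cv2.COLOR_BGR2HSV)
m=((h[...,1]<40)&(h[...,2]>200)).astype(np.uint8);m[:170]=0;m[:,:185]=0;m[:,325:]=0;m[300:]=0
k,l,st,ce=cv2.connectedComponentsWithStats(m);i=1+st[1:,4].argmax();print(st[i],ce[i])
w=st[i][2]
for z in np.arange(.106,.126,.002):
    c=np.array([.507,-.172,z]); y=np.array([-.429,.903,0])*.025; a,b=proj('wrist',c-y),proj('wrist',c+y); print(round(z,3),round(b[0]-a[0],1),a,b)
o=cv2.resize(cv2.cvtColor(im2,cv2.COLOR_RGB2BGR)[150:230,150:260],None,fx=5,fy=5,interpolation=cv2.INTER_CUBIC)
O=np.zeros((600,800,3),np.uint8);O[:400,:550]=o;O[400:600,:512]=im[190:390,:,::-1][:200,:512] if 0 else im[180:380,:,::-1];cv2.imwrite('pics/c3.png',O)
print(proj('scene',s['eef_pos']))
E
```

```text
t: 2.33
eef_pos: [0.5067, -0.171, 0.0936]
ee_rot: [3.142, -0.001, -2.699]
force: [0.1, -1.3, -0.2]
width: 0.0878
gripper_force: 0.0
[ 0.50713356 -0.17099421  0.09413651] [-0.08510794 -0.15371388  0.8785335 ]
[ 205  239  100   22 1435] [254.22229965 249.49547038]
0.106 102.0 (np.float64(201.3883759438633), np.float64(259.2653588515831)) (np.float64(303.37253915288545), np.float64(259.22520780248334))
0.108 103.2 (np.float64(200.76813542257418), np.float64(261.1888212572909)) (np.float64(303.9523301833404), np.float64(261.1492048555557))
0.11 104.4 (np.float64(200.1334986221501), np.float64(263.15760278075385)) (np.float64(304.5455926731575), np.float64(263.1185734887649))
0.112 105.7 (np.float64(199.4839733462377), np.float64(265.17328043122905)) (np.float64(305.15278793086907), np.float64(265.1348946545852))
0.114 107.0 (np.float64(198.8190455540701), np.float64(267.23750281206753)) (np.float64(305.77439778846656), np.float64(267.1998212237361))
0.116 108.3 (np.float64(198.1381781995442), np.float64(269.35199405053015)) (np.float64(306.41092569644013), np.float64(269.315081945257))
0.118 109.6 (np.float64(197.44081000173713), np.float64(271.5185579723669)) (np.float64(307.0628978839572), np.float64(271.4824856545526))
0.12 111.0 (np.float64(196.72635414285907), np.float64(273.7390825371299)) (np.float64(307.7308645880456), np.float64(273.703925745763))
0.122 112.4 (np.float64(195.99419688949246), np.float64(276.0155445510886)) (np.float64(308.4154013558051), np.float64(275.9813849257627))
0.124 113.9 (np.float64(195.24369613283847), np.float64(278.35001467552814)) (np.float64(309.1171104238091), np.float64(278.31694026806224))
0.126 115.4 (np.float64(194.4741798435873), np.float64(280.7446627490973)) (np.float64(309.8366221789768), np.float64(280.7127685858402))
(np.float64(202.34358893015352), np.float64(191.77530779733652))
```

View pics/c3.png

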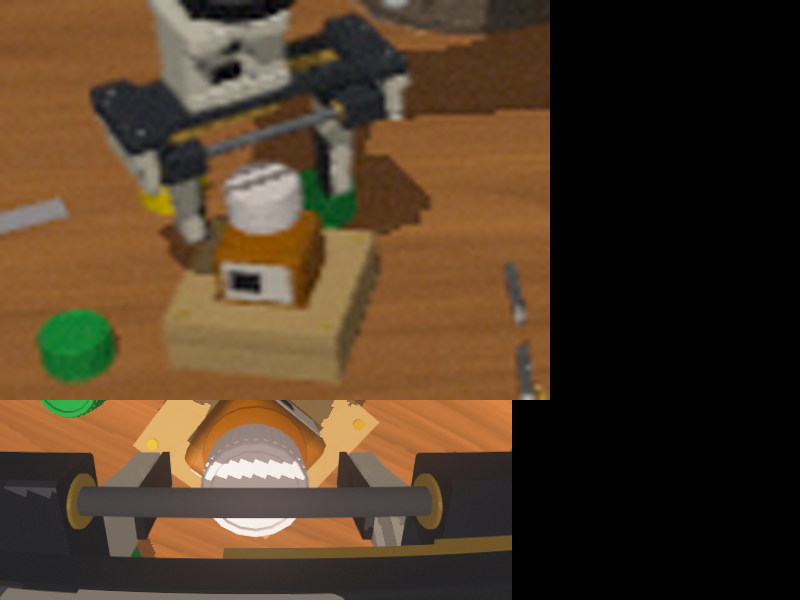

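The fingers straddle the cap evenly: it spans u≈202–309 and the tool axis is at 256. The cap top is at about z 0.116. I'll lower 2 mm and grip.

```bash

python3 -m crank '[{"dx":0,"dy":0,"dz":-0.002,"twist":0,"grip":1},{"dx":0,"dy":0,"dz":-0.002,"twist":0,"grip":-1},{"dx":0,"dy":0,"dz":-0.002,"twist":0,"grip":-1},{"dx":0,"dy":0,"dz":-0.002,"twist":0,"grip":-1},{"dx":0,"dy":0,"dz":-0.002,"twist":0,"grip":-1}]' 15
python3 -m crank '[{"dx":0,"dy":0,"dz":0,"twist":0,"grip":-1},{"dx":0,"dy":0,"dz":0,"twist":0,"grip":-1},{"dx":0,"dy":0,"dz":0,"twist":0,"grip":-1},{"dx":0,"dy":0,"dz":0,"twist":0,"grip":-1},{"dx":0,"dy":0,"dz":0,"twist":0,"grip":-1}]' 40
```

```text
t: 2.85
eef_pos: [0.5068, -0.1709, 0.0917]
ee_rot: [-3.141, 0.0, -2.699]
force: [-0.0, 0.3, 0.3]
width: 0.0665
gripper_force: 0.0
t: 3.27
eef_pos: [0.5067, -0.1709, 0.0915]
ee_rot: [3.142, -0.0, -2.699]
force: [-0.2, 0.7, -0.6]
width: 0.05
gripper_force: 40.0
```

```bash

python3 -m crank '[{"dx":0,"dy":0,"dz":-0.001,"twist":0,"grip":-1},{"dx":0,"dy":0,"dz":-0.002,"twist":0,"grip":-1},{"dx":0,"dy":0,"dz":-0.003,"twist":0,"grip":-1},{"dx":0,"dy":0,"dz":-0.003,"twist":0,"grip":-1},{"dx":0,"dy":0,"dz":-0.003,"twist":0,"grip":-1}]'
```

```text
t: 3.68
eef_pos: [0.5068, -0.1709, 0.0886]
ee_rot: [-3.142, 0.0, -2.699]
force: [0.2, 0.1, 1.0]
width: 0.0494
gripper_force: 40.0
```

```bash

python3 -m crank '[{"dx":0,"dy":0,"dz":-0.001,"twist":0,"grip":-1},{"dx":0,"dy":0,"dz":-0.002,"twist":0,"grip":-1},{"dx":0,"dy":0,"dz":-0.003,"twist":0,"grip":-1},{"dx":0,"dy":0,"dz":-0.003,"twist":0,"grip":-1},{"dx":0,"dy":0,"dz":-0.003,"twist":0,"grip":-1}]'
```

```text
t: 4.1
eef_pos: [0.507, -0.171, 0.0859]
ee_rot: [-3.141, 0.0, -2.699]
force: [-0.9, 0.9, 4.7]
width: 0.0495
gripper_force: 40.0
```

```bash

python3 -m crank '[{"dx":0,"dy":0,"dz":-0.001,"twist":0,"grip":-1},{"dx":0,"dy":0,"dz":-0.002,"twist":0,"grip":-1},{"dx":0,"dy":0,"dz":-0.002,"twist":0,"grip":-1},{"dx":0,"dy":0,"dz":-0.002,"twist":0,"grip":-1},{"dx":0,"dy":0,"dz":-0.002,"twist":0,"grip":-1}]'
```

```text
t: 4.52
eef_pos: [0.507, -0.171, 0.0843]
ee_rot: [-3.141, 0.001, -2.698]
force: [-2.9, 1.8, 9.7]
width: 0.0498
gripper_force: 40.0
```

```bash

python3 -m crank '[{"dx":0,"dy":0,"dz":-0.001,"twist":0,"grip":-1},{"dx":0,"dy":0,"dz":-0.0015,"twist":0,"grip":-1},{"dx":0,"dy":0,"dz":-0.0015,"twist":0,"grip":-1},{"dx":0,"dy":0,"dz":-0.0015,"twist":0,"grip":-1},{"dx":0,"dy":0,"dz":-0.0015,"twist":0,"grip":-1}]'
```

```text
t: 4.93
eef_pos: [0.5071, -0.171, 0.083]
ee_rot: [-3.141, 0.001, -2.698]
force: [-2.7, 2.0, 11.7]
width: 0.0496
gripper_force: 40.0
```

```bash

python3 -m crank '[{"dx":0,"dy":0,"dz":-0.001,"twist":0,"grip":-1},{"dx":0,"dy":0,"dz":-0.0015,"twist":0,"grip":-1},{"dx":0,"dy":0,"dz":-0.0015,"twist":0,"grip":-1},{"dx":0,"dy":0,"dz":-0.0015,"twist":0,"grip":-1},{"dx":0,"dy":0,"dz":-0.0015,"twist":0,"grip":-1}]'
```

```text
t: 5.35
eef_pos: [0.5072, -0.171, 0.0818]
ee_rot: [-3.141, 0.001, -2.698]
force: [-3.2, 1.4, 12.8]
width: 0.0495
gripper_force: 40.0
```

```bash

python3 -m crank '[{"dx":0,"dy":0,"dz":-0.001,"twist":0,"grip":-1},{"dx":0,"dy":0,"dz":-0.001,"twist":0,"grip":-1},{"dx":0,"dy":0,"dz":-0.001,"twist":0,"grip":-1},{"dx":0,"dy":0,"dz":-0.001,"twist":0,"grip":-1},{"dx":0,"dy":0,"dz":-0.001,"twist":0,"grip":-1}]'
```

```text
t: 5.77
eef_pos: [0.5075, -0.1711, 0.0816]
ee_rot: [-3.14, 0.001, -2.698]
force: [-5.2, 2.2, 20.6]
width: 0.0492
gripper_force: 40.0
```

```bash

python3 -m crank '[{"dx":-0.0005,"dy":0,"dz":0.0005,"twist":5,"grip":-1},{"dx":-0.0005,"dy":0,"dz":0.0005,"twist":10,"grip":-1},{"dx":-0.0005,"dy":0,"dz":0.0005,"twist":15,"grip":-1},{"dx":-0.0005,"dy":0,"dz":0.0005,"twist":20,"grip":-1},{"dx":-0.0005,"dy":0,"dz":0.0005,"twist":20,"grip":-1}]'
python3 -c "
from station import arm
s=arm.get_state();print(s['force'],s['moment'],s['q'])"
```

```text
t: 6.18
eef_pos: [0.508, -0.1712, 0.0818]
ee_rot: [-3.138, 0.002, -2.343]
force: [-1.3, -0.8, 13.5]
width: 0.0496
gripper_force: 40.0
[-1.27180737 -0.78131273 13.4574725 ] [0.18017354 0.48996709 0.01912842] [ 0.04160795  0.27273883 -0.48482297  0.00148241 -0.80968791 -0.81502827]
```

```bash

python3 -m crank '[{"dx":0,"dy":0,"dz":-0.0003,"twist":4,"grip":-1},{"dx":0,"dy":0,"dz":-0.0003,"twist":9,"grip":-1},{"dx":0,"dy":0,"dz":-0.0003,"twist":14,"grip":-1},{"dx":0,"dy":0,"dz":-0.0003,"twist":20,"grip":-1},{"dx":0,"dy":0,"dz":-0.0003,"twist":20,"grip":-1}]'
python3 -c "
from station import arm
s=arm.get_state();print(s['force'],s['moment'],s['q'])"
```

```text
t: 6.6
eef_pos: [0.508, -0.1711, 0.0816]
ee_rot: [-3.138, 0.001, -1.993]
force: [-2.9, 0.9, 14.8]
width: 0.0495
gripper_force: 40.0
[-2.92305522  0.92053324 14.7760978 ] [0.70206776 0.68930583 0.04555774] [ 0.04177238  0.27288336 -0.48497785  0.00131106 -0.80928403 -0.4650143 ]
```

```bash

python3 -m crank '[{"dx":0,"dy":0,"dz":0,"twist":5,"grip":-1},{"dx":0,"dy":0,"dz":0,"twist":11,"grip":-1},{"dx":0,"dy":0,"dz":0,"twist":17,"grip":-1},{"dx":0,"dy":0,"dz":0,"twist":22,"grip":-1},{"dx":0,"dy":0,"dz":0,"twist":22,"grip":-1}]'
python3 -c "
from station import arm
s=arm.get_state();print(s['force'],s['moment'],s['q'])"
```

```text
t: 7.02
eef_pos: [0.5079, -0.171, 0.0816]
ee_rot: [-3.138, -0.001, -1.61]
force: [-1.2, 2.0, 15.3]
width: 0.0498
gripper_force: 40.0
[-1.16282786  2.01776877 15.33387015] [0.89773277 0.93658963 0.03333653] [ 0.04187127  0.27277859 -0.48504093  0.00111372 -0.8095265  -0.08195404]
```

Total turn is about 62.4° (measured −2.699 to −1.61 rad). I'll lift slowly and watch the force.

```bash

python3 -m crank '[{"dx":0,"dy":0,"dz":0.002,"twist":0,"grip":-1},{"dx":0,"dy":0,"dz":0.005,"twist":0,"grip":-1},{"dx":0,"dy":0,"dz":0.008,"twist":0,"grip":-1},{"dx":0,"dy":0,"dz":0.011,"twist":0,"grip":-1},{"dx":0,"dy":0,"dz":0.012,"twist":0,"grip":-1}]'
python3 -m crank '[{"dx":0,"dy":0,"dz":0.002,"twist":0,"grip":-1},{"dx":0,"dy":0,"dz":0.004,"twist":0,"grip":-1},{"dx":0,"dy":0,"dz":0.006,"twist":0,"grip":-1},{"dx":0,"dy":0,"dz":0.008,"twist":0,"grip":-1},{"dx":0,"dy":0,"dz":0.01,"twist":0,"grip":-1}]'
```

```text
t: 7.43
eef_pos: [0.5067, -0.1709, 0.0922]
ee_rot: [-3.141, 0.0, -1.617]
force: [0.5, 0.0, 0.9]
width: 0.0498
gripper_force: 40.0
t: 7.85
eef_pos: [0.5057, -0.1709, 0.1016]
ee_rot: [3.141, 0.0, -1.617]
force: [-0.1, 0.4, -0.3]
width: 0.0493
gripper_force: 40.0
```

```bash

python3 -m crank '[{"dx":0,"dy":0,"dz":0.006,"twist":0,"grip":-1},{"dx":0,"dy":0,"dz":0.014,"twist":0,"grip":-1},{"dx":0,"dy":0,"dz":0.03,"twist":0,"grip":-1},{"dx":0,"dy":0,"dz":0.05,"twist":0,"grip":-1},{"dx":0,"dy":0,"dz":0.06,"twist":0,"grip":-1}]'
python3 - <<'E'
from h import *
im=snap('scene','s4.png');im2=snap('top','t4.png')
O=np.zeros((400,800,3),np.uint8);O[:, :450]=cv2.resize(cv2.cvtColor(im,cv2.COLOR_RGB2BGR)[140:240,150:262],(450,400),interpolation=cv2.INTER_CUBIC)
O[:350,450:800]=cv2.resize(cv2.cvtColor(im2,cv2.COLOR_RGB2BGR)[185:272,145:232],(350,350),interpolation=cv2.INTER_CUBIC);cv2.imwrite('pics/c4.png',O)
E
```

```text
t: 8.27
eef_pos: [0.5072, -0.1711, 0.1645]
ee_rot: [-3.139, -0.0, -1.616]
force: [0.7, 0.2, 0.4]
width: 0.0495
gripper_force: 40.0
```

View pics/c4.png

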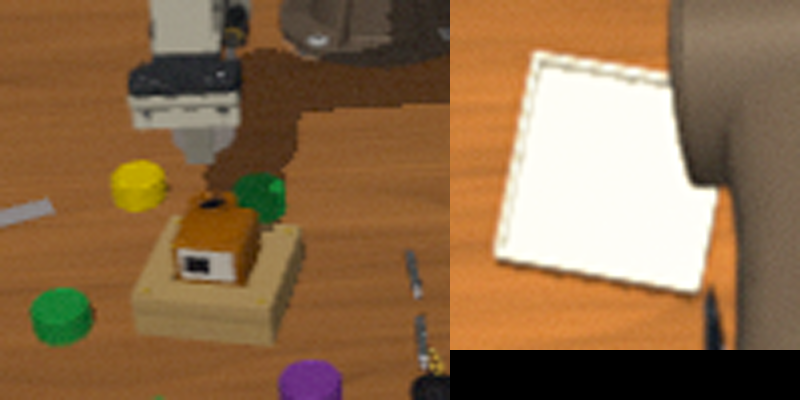

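The cap is off and in the gripper. The bottle stands upright in the block with its neck open, and the tray is clear. Now I'll move over to the tray at (0.477, 0.200).

```bash

python3 -m crank '[{"dx":-0.002,"dy":0.025,"dz":0,"twist":0,"grip":-1},{"dx":-0.005,"dy":0.06,"dz":0,"twist":0,"grip":-1},{"dx":-0.01,"dy":0.1,"dz":0,"twist":0,"grip":-1},{"dx":-0.013,"dy":0.14,"dz":0,"twist":0,"grip":-1},{"dx":-0.016,"dy":0.18,"dz":0,"twist":0,"grip":-1}]'
python3 -m crank '[{"dx":-0.003,"dy":0.04,"dz":0,"twist":0,"grip":-1},{"dx":-0.006,"dy":0.08,"dz":0,"twist":0,"grip":-1},{"dx":-0.01,"dy":0.12,"dz":0,"twist":0,"grip":-1},{"dx":-0.012,"dy":0.155,"dz":0,"twist":0,"grip":-1},{"dx":-0.014,"dy":0.19,"dz":0,"twist":0,"grip":-1}]'
python3 -m crank '[{"dx":0,"dy":0,"dz":-0.03,"twist":0,"grip":-1},{"dx":0,"dy":0,"dz":-0.065,"twist":0,"grip":-1},{"dx":0,"dy":0,"dz":-0.1,"twist":0,"grip":-1},{"dx":0,"dy":0,"dz":-0.12,"twist":0,"grip":-1},{"dx":0,"dy":0,"dz":-0.12,"twist":0,"grip":-1}]'
python3 - <<'E'
from h import *
im=snap('wrist','w5.png')
E
```

```text
t: 8.78
eef_pos: [0.4892, 0.0105, 0.1611]
ee_rot: [3.141, -0.0, -1.618]
force: [1.4, 0.5, -0.3]
width: 0.0494
gripper_force: 40.0
t: 9.2
eef_pos: [0.4751, 0.2009, 0.1611]
ee_rot: [3.141, -0.0, -1.616]
force: [0.5, 0.4, -0.4]
width: 0.0499
gripper_force: 40.0
t: 9.62
eef_pos: [0.473, 0.1967, 0.0369]
ee_rot: [3.135, -0.006, -1.618]
force: [-1.0, -0.8, -0.2]
width: 0.0496
gripper_force: 40.0
```

View pics/w5.png

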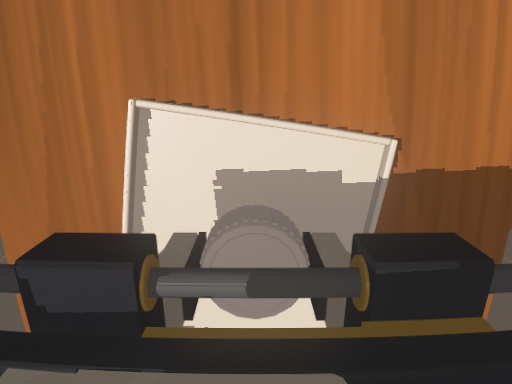

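The cap hangs level over the middle of the tray. I'll lower it until it touches.

```bash

python3 -m crank '[{"dx":0,"dy":0,"dz":-0.008,"twist":0,"grip":-1},{"dx":0,"dy":0,"dz":-0.016,"twist":0,"grip":-1},{"dx":0,"dy":0,"dz":-0.024,"twist":0,"grip":-1},{"dx":0,"dy":0,"dz":-0.027,"twist":0,"grip":-1},{"dx":0,"dy":0,"dz":-0.027,"twist":0,"grip":-1}]'
python3 -m crank '[{"dx":0,"dy":0,"dz":-0.001,"twist":0,"grip":-1},{"dx":0,"dy":0,"dz":-0.002,"twist":0,"grip":-1},{"dx":0,"dy":0,"dz":-0.003,"twist":0,"grip":-1},{"dx":0,"dy":0,"dz":-0.003,"twist":0,"grip":-1},{"dx":0,"dy":0,"dz":-0.003,"twist":0,"grip":-1}]'
```

```text
t: 10.08
eef_pos: [0.476, 0.1989, 0.0144]
ee_rot: [3.141, -0.0, -1.617]
force: [0.4, 0.3, 0.3]
width: 0.0495
gripper_force: 40.0
t: 10.5
eef_pos: [0.4762, 0.1992, 0.0119]
ee_rot: [-3.141, 0.0, -1.617]
force: [-0.1, -0.0, 0.1]
width: 0.0501
gripper_force: 40.0
```

```bash

python3 -m crank '[{"dx":0,"dy":0,"dz":-0.0005,"twist":0,"grip":-1},{"dx":0,"dy":0,"dz":-0.001,"twist":0,"grip":-1},{"dx":0,"dy":0,"dz":-0.0015,"twist":0,"grip":-1},{"dx":0,"dy":0,"dz":-0.0015,"twist":0,"grip":-1},{"dx":0,"dy":0,"dz":-0.0015,"twist":0,"grip":-1}]'

```

```text
t: 10.92
eef_pos: [0.4762, 0.1991, 0.0102]
ee_rot: [3.142, -0.0, -1.617]
force: [-0.2, -0.1, -0.2]
width: 0.0495
gripper_force: 40.0
```

```bash

python3 -m crank '[{"dx":0,"dy":0,"dz":-0.0005,"twist":0,"grip":-1},{"dx":0,"dy":0,"dz":-0.001,"twist":0,"grip":-1},{"dx":0,"dy":0,"dz":-0.0015,"twist":0,"grip":-1},{"dx":0,"dy":0,"dz":-0.0015,"twist":0,"grip":-1},{"dx":0,"dy":0,"dz":-0.0015,"twist":0,"grip":-1}]'

```

```text
t: 11.33
eef_pos: [0.4762, 0.1991, 0.0087]
ee_rot: [3.142, -0.0, -1.617]
force: [0.8, -0.3, -0.4]
width: 0.0496
gripper_force: 40.0
```

```bash

python3 -m crank '[{"dx":0,"dy":0,"dz":-0.0005,"twist":0,"grip":-1},{"dx":0,"dy":0,"dz":-0.001,"twist":0,"grip":-1},{"dx":0,"dy":0,"dz":-0.001,"twist":0,"grip":-1},{"dx":0,"dy":0,"dz":-0.001,"twist":0,"grip":-1},{"dx":0,"dy":0,"dz":-0.001,"twist":0,"grip":-1}]'

```

```text
t: 11.75
eef_pos: [0.4762, 0.1991, 0.0078]
ee_rot: [3.142, -0.0, -1.617]
force: [-0.7, 0.8, -0.4]
width: 0.0496
gripper_force: 40.0
```

```bash

python3 -m crank '[{"dx":0,"dy":0,"dz":-0.0005,"twist":0,"grip":-1},{"dx":0,"dy":0,"dz":-0.001,"twist":0,"grip":-1},{"dx":0,"dy":0,"dz":-0.001,"twist":0,"grip":-1},{"dx":0,"dy":0,"dz":-0.001,"twist":0,"grip":-1},{"dx":0,"dy":0,"dz":-0.001,"twist":0,"grip":-1}]'

```

```text
t: 12.17
eef_pos: [0.4762, 0.1991, 0.0067]
ee_rot: [3.142, -0.0, -1.617]
force: [-0.2, 0.4, -0.3]
width: 0.0497
gripper_force: 40.0
```

```bash

python3 -m crank '[{"dx":0,"dy":0,"dz":-0.0005,"twist":0,"grip":-1},{"dx":0,"dy":0,"dz":-0.001,"twist":0,"grip":-1},{"dx":0,"dy":0,"dz":-0.001,"twist":0,"grip":-1},{"dx":0,"dy":0,"dz":-0.001,"twist":0,"grip":-1},{"dx":0,"dy":0,"dz":-0.001,"twist":0,"grip":-1}]'

```

```text
t: 12.58
eef_pos: [0.4762, 0.1991, 0.0058]
ee_rot: [-3.142, 0.0, -1.617]
force: [-0.0, -1.0, -0.0]
width: 0.0497
gripper_force: 40.0
```

```bash

python3 -m crank '[{"dx":0,"dy":0,"dz":-0.0005,"twist":0,"grip":-1},{"dx":0,"dy":0,"dz":-0.0008,"twist":0,"grip":-1},{"dx":0,"dy":0,"dz":-0.0008,"twist":0,"grip":-1},{"dx":0,"dy":0,"dz":-0.0008,"twist":0,"grip":-1},{"dx":0,"dy":0,"dz":-0.0008,"twist":0,"grip":-1}]'

```

```text
t: 13.0
eef_pos: [0.4762, 0.1991, 0.005]
ee_rot: [-3.142, -0.0, -1.617]
force: [-0.9, 0.0, -0.8]
width: 0.0497
gripper_force: 40.0
```

```bash

python3 -m crank '[{"dx":0,"dy":0,"dz":-0.0005,"twist":0,"grip":-1},{"dx":0,"dy":0,"dz":-0.0008,"twist":0,"grip":-1},{"dx":0,"dy":0,"dz":-0.0008,"twist":0,"grip":-1},{"dx":0,"dy":0,"dz":-0.0008,"twist":0,"grip":-1},{"dx":0,"dy":0,"dz":-0.0008,"twist":0,"grip":-1}]'

```

```text
t: 13.42
eef_pos: [0.4762, 0.1992, 0.0043]
ee_rot: [-3.141, 0.0, -1.617]
force: [-1.0, 0.0, 3.4]
width: 0.0493
gripper_force: 42.1
```

```bash

python3 -m crank '[{"dx":0,"dy":0,"dz":0.0002,"twist":0,"grip":-1},{"dx":0,"dy":0,"dz":0.0002,"twist":0,"grip":-1},{"dx":0,"dy":0,"dz":0.0004,"twist":0,"grip":-1},{"dx":0,"dy":0,"dz":0.0004,"twist":0,"grip":-1},{"dx":0,"dy":0,"dz":0.0004,"twist":0,"grip":-1}]' 3
python3 -m crank '[{"dx":0,"dy":0,"dz":0,"twist":0,"grip":0.2},{"dx":0,"dy":0,"dz":0,"twist":0,"grip":0.3},{"dx":0,"dy":0,"dz":0,"twist":0,"grip":0.4},{"dx":0,"dy":0,"dz":0,"twist":0,"grip":0.4},{"dx":0,"dy":0,"dz":0,"twist":0,"grip":0.4}]'
```

```text
t: 13.83
eef_pos: [0.4761, 0.199, 0.0044]
ee_rot: [3.141, -0.0, -1.617]
force: [-0.2, 0.3, 0.1]
width: 0.0506
gripper_force: 3.0
t: 14.25
eef_pos: [0.4762, 0.1991, 0.0045]
ee_rot: [3.142, -0.0, -1.617]
force: [0.2, 0.2, 0.2]
width: 0.061
gripper_force: 0.0
```

Released. I'll rise straight up, then take a last look.

```bash

python3 -m crank '[{"dx":0,"dy":0,"dz":0.01,"twist":0,"grip":0.4},{"dx":0,"dy":0,"dz":0.03,"twist":0,"grip":0.4},{"dx":0,"dy":0,"dz":0.06,"twist":0,"grip":0.4},{"dx":0,"dy":0,"dz":0.1,"twist":0,"grip":0.4},{"dx":0,"dy":0,"dz":0.13,"twist":0,"grip":0.4}]'
python3 -m crank '[{"dx":0,"dy":0,"dz":0.04,"twist":0,"grip":0.4},{"dx":0,"dy":0,"dz":0.06,"twist":0,"grip":0.4},{"dx":0,"dy":0,"dz":0.06,"twist":0,"grip":0.4},{"dx":0,"dy":0,"dz":0.06,"twist":0,"grip":0.4},{"dx":0,"dy":0,"dz":0.06,"twist":0,"grip":0.4}]'
python3 - <<'E'
from h import *
im=snap('scene','s6.png');im2=snap('wrist','w6.png')
O=np.zeros((500,800,3),np.uint8);O[:400]=cv2.resize(cv2.cvtColor(im,cv2.COLOR_RGB2BGR)[150:270,130:370],(800,400),interpolation=cv2.INTER_CUBIC)
O[300:,0:267]=cv2.resize(cv2.cvtColor(im2,cv2.COLOR_RGB2BGR),(267,200));cv2.imwrite('pics/c6.png',O)
E
```

```text
t: 14.67
eef_pos: [0.4765, 0.1991, 0.1379]
ee_rot: [-3.14, 0.001, -1.616]
force: [2.2, 0.7, -0.2]
width: 0.0617
gripper_force: 0.0
t: 15.08
eef_pos: [0.4757, 0.1988, 0.1946]
ee_rot: [3.141, 0.0, -1.617]
force: [-0.4, -0.3, -0.6]
width: 0.0612
gripper_force: 0.0
```

View pics/c6.png

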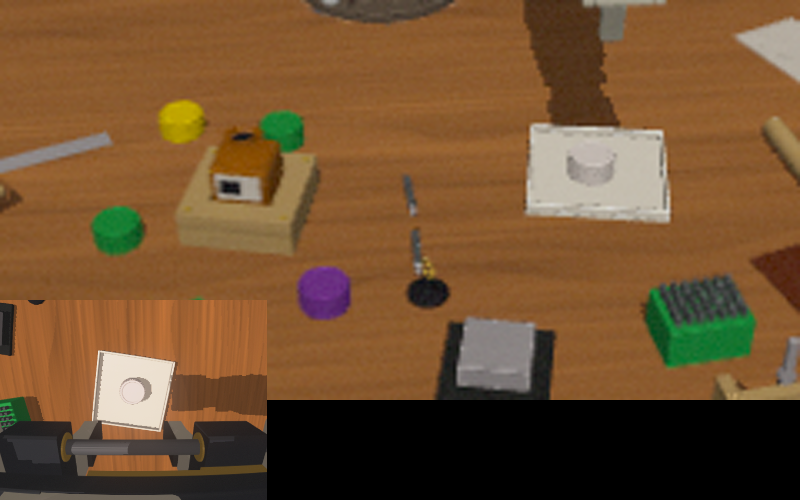

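The cap sits flat, closed top up, in the middle of the tray (crop about (590, 162)). The bottle stands open in its block, and everything else I can see is where it was.

```bash
python3 -c "
from station import arm
print(arm.job_done())"
```

```text
the job is handed in; nothing more can be done
None
```

The bottle is open and upright in its block, and the cap lies open side down and flat in the enamel tray; the job was handed in at about 15 s, with a highest reading of 20.6 N while pressing the cap, but no verdict came back.

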